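Hang a parts basket on the drip rail and slide it to the red band

ROBOT

A 7-joint arm with a two-finger parallel gripper is mounted at the origin on a cart in front of the work surface, level with it; the furniture and walls round the work are solid. World frame = base frame: x ahead of the robot, y to its left, z up, the work surface at z = 0. Lengths are in mm, angles in rad, forces in N, time in s.
With the tool pointing down it reaches from about 400 to 875 mm from the base axis. Payload 4.4 kg.
Tool frame: the origin (TCP) lies midway between the tips of the shut fingers; the grasp point (between the pads) lies 19 mm behind it; z points along the fingers, y is the line along which they close (so a half turn about z gives the same grasp; the last joint's range is limited). The gripper opens to 85 mm and grips with 20 to 120 N. Pads are 22 mm wide; open, the fingers measure 114 mm over their backs; the gripper's body (76 mm by 85 mm) begins 54 mm behind the grasp point. The pads swing forward as they close: fully open they stand 13 mm farther back than shut.
Start: joints at [-1.311, 0.628, 0.038, 1.517, -0.027, 0.996, -0.02], TCP at [208.02, 615.829, 231.313] pointing down, gripper open.
Joint ranges: [-3.06, 3.06], [-0.37, 2.12], [-1.25, 1.32], [0.18, 2.47], [-1.1, 4.24], [0.23, 1.98], [-2.94, 2.94]. Speed limits (rad/s): [2.57, 2.57, 3.14, 3.14, 3.14, 3.14, 3.14].

INTERFACE

Orientations are given as [roll, pitch, yaw] about the fixed x, y, z axes, in that order (R = Rz(yaw) Ry(pitch) Rx(roll)).
In Python, from cell import read_state, get_image, finish_job gives the robot as it stands.
- The arm moves only by the tool send_rows, never from a script. Its argument "series" is a list of rows, each an object of numbers: "ax", "ay", "az": the turn, a rotation vector about the tool's x, y, z in rad; "dx", "dy", "dz": the shift along the tool's x, y, z in cm; "hand": the closure, from 0 (fully open) to 1 (shut). In form: [{"ax": .., "ay": .., "az": .., "dx": .., "dy": .., "dz": .., "hand": ..}, ...]. A call has 1 to 10 rows; each row is the pose to reach, as a shift and turn from the pose commanded when the call began, along the tool's axes at that moment; what a row does not reach only later rows make up. A row lasts 1/10 s, in which the tool goes at most 50 mm and 8.59 degrees, less where a joint would pass 70% of its speed; a pose out of reach is approached as far as the arm can. A call with a gripper value outside its range is refused whole. The fingers move at their own pace and stop on an object; the grip force is fixed at half the most. Time passes only in rows, so rows that repeat a pose let the fingers close. It gives the time, the measured TCP pose, the force, the opening and the grip force at its end, in the units of the state.
- read_state(): the state, without advancing time (a new reading comes with each control period).
- get_image(name): name is "scene" or "top"; returns a dict with "pixels" (384x512x3 uint8, red, green, blue), "mtx" (3x3 intrinsics, pixels), "R" (3x3) and "t" (3): a world point X has camera coordinates R X + t. Camera axes: x right, y down, z forward; pixel columns grow to the right and rows downward; lengths in mm; the calibration is good to about 2 mm. A picture is of the moment at which its call begins. There is no depth.
- finish_job(): hands the job in; it is judged then, once.
The state is a dict: "clock": time; "qpos": joint angles; "qd": joint speeds; "tau": joint torques, N m; "eef_pos": TCP position; "tool_rot": TCP orientation; "force": force on the tool from outside, world axes, zero at the start; "torque": the same for the moment, N m; "width": finger opening in mm; "gripper_force": force on a finger pad.
Only numpy, scipy, OpenCV 4.12 (cv2) and the standard library are available. Lean on these libraries where they do the work, as an engineer would, in place of code of your own. Each camera call takes 0.05 s, during which the arm holds its last target. There are 200 camera calls.

TASK

Take the little steel parts basket with the yellow grip off the riser and hook it onto the drip rail at the blue sleeve. Then slide it along, keeping it hooked on the rail all the way, to the middle of the red band, and let go so that it hangs there freely.

Things in the scene. Friction and masses are not known exactly. Their poses are not given: they have to be found in the camera images.
- yellow_basket_grip (a point): Centre of the yellow grip, a block 14 (x) x 24 (y) x 40 (z) mm on top of the basket to be hung (loose, 0.16 kg, 170 mm tall, 48 x 56 mm, rim 34 mm high). z up; x points to the open side of the basket's hook. It stands on a fixed grey riser 90 mm high, this point 150 mm above its base, x away from the robot within 20 degrees. Hung up, this point is 32 mm above the rail's axis.
- yellow_basket_hook (a point): Where the rail's axis lies in the yellow basket's hook when hung, 32 mm straight below the grip's centre; the rail then runs along y. The hook is a C of strip 24 mm wide: V-shaped roof, stem down to the basket on the -x side (inner face 20 mm off), lip on the +x side (inner face 16 mm off, end 21 mm below this point). The rail enters from +x between lip and basket rim, a gap of 63 mm.
- loading_sleeve (a point): Middle of the blue sleeve (50 mm long, flush) near the right end of the fixed level rail (steel, 12 mm thick), on its axis, 215 mm above the worktop. x across the rail, away from the robot; y along it to the left; turned up to 7 degrees. End posts with black balls (17 mm) as tops, 45 mm to the right and 235 mm to the left of this point. Behind it stands a tester, 265 mm high in front.
- red_band: Centre of the red band (40 mm long, flush with the rail) on the rail's axis, 90 to 155 mm to the left (+y) of the blue sleeve's middle; same axes as there. A green band of the same size is also on the rail, to the right or left of the red one.

How it is judged:
By the outcome, as a careful person would: the job done as asked, in the order asked, and still so for the second after the job is handed in, with the robot touching nothing.
It also fails if it takes over 48 s, if anything falls off the work surface, if the arm or the gripper's body presses on something with over 40 N, if the wrist force passes 120 N, or if a joint passes its speed limit or range.

## Working session

There is one attempt and no reset: what is moved stays moved. The work goes in short steps, Python scripts to look and compute and a tool call to move; the robot and the scene stay as the last step left them, time stands still between calls to the robot, and variables do not carry over. Pictures are saved under pics/ and viewed, at most 10 in all, crops included, and the job is handed in when it is done.

Besides the shell and the picture viewer there is one more tool, called after "Request:" as name(argument=value, ...) on one line, values as JSON. send_rows: Moves the arm, as the interface text tells. Its arguments: {"type":"object","properties":{"series":{"type":"array","items":{"type":"object","properties":{"ax":{"type":"number"},"ay":{"type":"number"},"az":{"type":"number"},"dx":{"type":"number"},"dy":{"type":"number"},"dz":{"type":"number"},"hand":{"type":"number"}}}}},"required":["series"]}

```bash
ls; mkdir -p pics
python3 - <<'E'
from cell import *
import cv2,numpy as np
print(read_state())
for n in("scene","top"):
    d=get_image(n);cv2.imwrite(f"pics/{n}0.png",d["pixels"][:,:,::-1]);np.savez(f"pics/{n}0.npz",**d)
    print(n,d["mtx"],d["R"],d["t"],-d["R"].T@d["t"])
E
```

```text
pics
{'clock': 0.0, 'qpos': array([-1.31080534,  0.62930877,  0.03841599,  1.51837056, -0.02699404,
        0.99629853, -0.02005153]), 'qd': array([-6.11449337e-04,  9.58776467e-04,  5.69020842e-04, -1.18926467e-04,
        9.23002539e-05,  2.60430029e-03, -9.37450113e-04]), 'tau': array([-2.45804167e-04, -5.63398683e+01,  1.22611944e+00, -1.93446761e+01,
        1.10528534e-02,  1.03238155e-02, -1.40090572e-05]), 'eef_pos': array([207.79805561, 615.2317839 , 230.41200711]), 'tool_rot': array([-3.13972464e+00,  1.26295017e-05,  2.81577434e+00]), 'force': array([-0.0697654 ,  0.25440788, -0.22749653]), 'torque': array([ 0.0306205 , -0.01043781, -0.03306565]), 'gripper_force': 0.0, 'width': 85.38619027912686}
scene [[355.99491766   0.         251.26764122]
 [  0.         355.99491766 194.39119127]
 [  0.           0.           1.        ]] [[ 0.84548003 -0.53390405  0.0104871 ]
 [-0.32205528 -0.52546884 -0.78750422]
 [ 0.42596234  0.66244167 -0.61622003]] [-285.1738986   511.20289732  647.3843484 ] [ 129.98307704 -312.48867324  804.49628837]
top [[350.22747815   0.         252.4272604 ]
 [  0.         350.22747815 193.51784075]
 [  0.           0.           1.        ]] [[-0.02818616 -0.99927402 -0.02563153]
 [-0.99698366  0.02995802 -0.07159673]
 [ 0.07231263  0.02353618 -0.99710427]] [ 276.46206006  517.16660789 1078.67049072] [ 445.39756739  235.38027755 1119.6605425 ]
```

View pics/scene0.png

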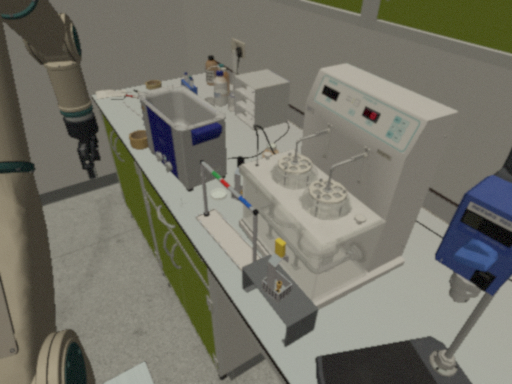

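View pics/top0.png

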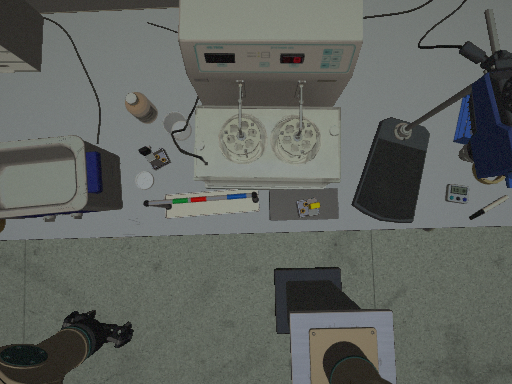

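The scene view shows the rail with green (215,176), red (227,185) and blue (246,201), and the yellow grip at about (280,246). The top view has green (178,201), red (197,199), blue (237,197), the balls at (148,203) and (255,197), and the grip at (314,206).

```bash
cat > h.py <<'E'
import cv2,numpy as np
H={"yellow":((20,140,90),(34,255,255)),"red":((170,130,60),(180,255,255)),"blue":((100,130,60),(120,255,255)),"green":((45,120,50),(90,255,255))}
ROI={"scene":{"yellow":(265,225,300,265),"red":(200,165,262,215),"blue":(200,165,262,215),"green":(200,165,262,215)},
"top":{"yellow":(300,190,330,220),"red":(150,185,262,212),"blue":(150,185,262,212),"green":(150,185,262,212)}}
def mask(d,c,roi):
    hsv=cv2.cvtColor(d["pixels"],cv2.COLOR_RGB2HSV);m=cv2.inRange(hsv,*map(np.array,H[c]))
    if c=="red": m|=cv2.inRange(hsv,np.array((0,130,60)),np.array((8,255,255)))
    o=np.zeros_like(m);x0,y0,x1,y1=roi;o[y0:y1,x0:x1]=m[y0:y1,x0:x1];
    n,l,s,c=cv2.connectedComponentsWithStats(o)
    i=1+np.argmax(s[1:,4]); return np.uint8(l==i)
def P(d): return d["mtx"]@np.c_[d["R"],d["t"]]
def tri(a,b,pa,pb):
    X=cv2.triangulatePoints(P(a),P(b),np.array(pa,float).reshape(2,1),np.array(pb,float).reshape(2,1));return (X[:3]/X[3]).ravel()
def plane(d,p,z):
    r=d["R"].T@np.linalg.inv(d["mtx"])@np.array([*p,1.]);c=-d["R"].T@d["t"];return c+r*(z-c[2])/r[2]
def cen(m):
    y,x=np.nonzero(m);return np.array([x.mean(),y.mean()])
E
python3 - <<'E'
from h import *
np.set_printoptions(precision=1,suppress=True)
s,t=[dict(np.load(f"pics/{n}0.npz")) for n in("scene","top")]
for c in H:
    ms,mt=mask(s,c,ROI["scene"][c]),mask(t,c,ROI["top"][c])
    ps,pt=cen(ms),cen(mt);z=240 if c=="yellow" else 215
    print(c,ps,pt,ms.sum(),mt.sum(),"tri",tri(s,t,ps,pt),"top",plane(t,pt,z),"scene",plane(s,ps,z))
# riser/basket orientation crops
a=cv2.resize(t["pixels"][180:230,140:345,::-1],None,fx=3.9,fy=3.9,interpolation=cv2.INTER_CUBIC)
b=cv2.resize(s["pixels"][150:345,190:330,::-1],None,fx=3,fy=2,interpolation=cv2.INTER_CUBIC)
b=cv2.resize(b,(420,390)); o=np.zeros((200+390,800,3),np.uint8);o[:a.shape[0],:a.shape[1]]=a[:,:800];o[200:590,:420]=b
c=cv2.resize(s["pixels"][225:305,240:320,::-1],(370,370),interpolation=cv2.INTER_CUBIC);o[200:570,430:800]=c
cv2.imwrite("pics/c0.png",o)
E
```

```text
yellow [280.  247.1] [314.8 205.1] 139 51 tri [474.  102.3 242.8] top [475.5 100.9 240. ] scene [474.2 105.1 240. ]
red [224.2 182.9] [198.  198.9] 32 70 tri [499.5 398.6 219.6] top [501.2 398.6 215. ] scene [500.9 405.  215. ]
blue [244.4 201.5] [236. 196.] 44 81 tri [504.3 299.9 219.3] top [505.8 299.5 215. ] scene [505.9 305.  215. ]
green [215.1 174.6] [180.  200.3] 21 63 tri [496.4 445.5 220.7] top [498.9 445.7 215. ] scene [498.  454.1 215. ]
```

View pics/c0.png

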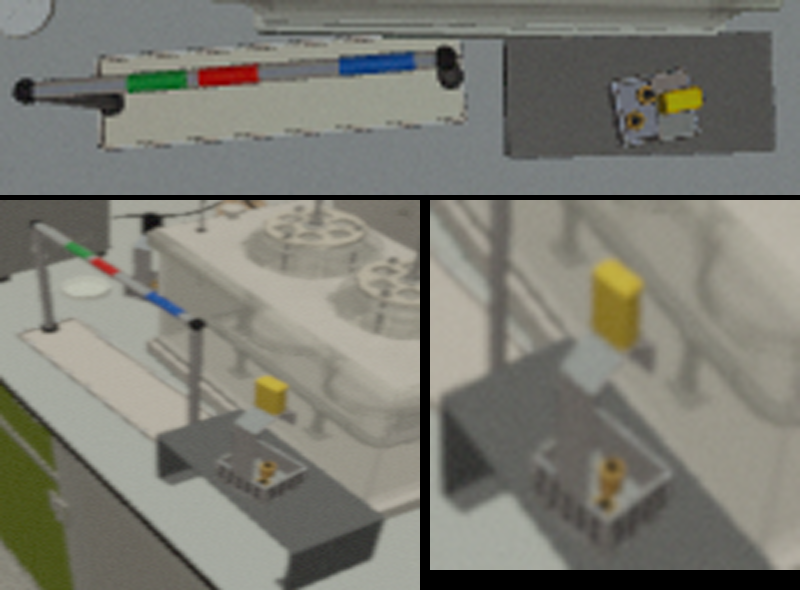

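Run:
```python
from h import *
np.set_printoptions(precision=1,suppress=True)
s,t=[dict(np.load(f"pics/{n}0.npz")) for n in("scene","top")]
m=mask(t,"yellow",ROI["top"]["yellow"])
pts=np.argwhere(m)[:,::-1].astype(np.float32)
W=np.array([plane(t,p,255)[:2] for p in pts],np.float32)
print(cv2.minAreaRect(W),W.mean(0),W.min(0),W.max(0))
q=W-W.mean(0);w,v=np.linalg.eigh(q.T@q);print("pca yaw",np.degrees(np.arctan2(-v[0,1],v[1,1])),np.sqrt(w/len(q)*12))
# basket rim left edge corners (crop coords/3.9+offset)
f=lambda u,v:(140+u/3.9,180+v/3.9)
a,b=plane(t,f(612,80),124),plane(t,f(627,146),124);print("rim +y edge",a,b,np.degrees(np.arctan2((a-b)[1],(a-b)[0])))
for n,p in dict(ballL=f(25,91),ballR=f(447,57)).items(): print(n,plane(t,p,220))
for z in(0,150,265): print("tester low edge",z,plane(t,f(500,33),z),"upper edge",plane(t,f(500,5),z))
```

```text
((475.0843505859375, 103.51242065429688), (12.911256790161133, 22.60885238647461), 7.8185133934021) [475.  103.2] [468.   92.8] [482.4 115. ]
pca yaw 8.719721 [13.2 23.3]
rim +y edge [493.9 133.2 124. ] [445.7 124.1 124. ] 10.639454923645806
ballL [493.4 532.  220. ]
ballR [507.6 251.1 220. ]
tester low edge 0 [541.3 210.8   0. ] upper edge [564.4 210.    0. ]
tester low edge 150 [528.5 214.1 150. ] upper edge [548.5 213.4 150. ]
tester low edge 265 [518.6 216.6 265. ] upper edge [536.3 216.  265. ]
```

```bash
cat > g.py <<'E'
import sys,numpy as np
from scipy.spatial.transform import Rotation as Ro
# usage: g.py cx cy cz cyaw  x y z yaw [x y z yaw ...]: rows from commanded pose c (tool down)
a=list(map(float,sys.argv[1:]));c,T=a[:4],np.array(a[4:]).reshape(-1,4)
R=Ro.from_euler("xyz",[np.pi,0,c[3]])
for t in T:
    d=R.inv().apply(t[:3]-np.array(c[:3]))/10
    v=(R.inv()*Ro.from_euler("xyz",[np.pi,0,t[3]])).as_rotvec()
    print("d",d.round(2),"a",v.round(3))
E
python3 g.py 208.02 615.83 231.31 2.8158 208 616 370 2.8158 475 102.5 330 3.308 475 102.5 290 3.308
```

```text
d [ 1.000e-02  2.000e-02 -1.387e+01] a [0. 0. 0.]
d [-41.72 -40.09  -9.87] a [ 0.     0.    -0.492]
d [-41.72 -40.09  -5.87] a [ 0.     0.    -0.492]
```

Request:
send_rows(series=[{"dz":-5,"hand":0},{"dz":-10,"hand":0},{"dz":-13.87,"hand":0},{"dx":-3.8,"dy":-3.6,"dz":-13.87,"hand":0},{"dx":-7.6,"dy":-7.2,"dz":-13.87,"hand":0},{"dx":-11.4,"dy":-10.9,"dz":-13.87,"hand":0},{"dx":-15.2,"dy":-14.6,"dz":-13.87,"az":-0.1,"hand":0},{"dx":-19,"dy":-18.2,"dz":-13.87,"az":-0.2,"hand":0},{"dx":-22.8,"dy":-21.9,"dz":-13.87,"az":-0.3,"hand":0},{"dx":-22.8,"dy":-21.9,"dz":-13.87,"az":-0.3,"hand":0}])

```text
invalid input at $.series[0]: expected keys ax, ay, az, dx, dy, dz, hand
```

Request:
send_rows(series=[{"ax":0,"ay":0,"az":0,"dx":0,"dy":0,"dz":-5,"hand":0},{"ax":0,"ay":0,"az":0,"dx":0,"dy":0,"dz":-10,"hand":0},{"ax":0,"ay":0,"az":0,"dx":0,"dy":0,"dz":-14,"hand":0},{"ax":0,"ay":0,"az":0,"dx":-4,"dy":-3.8,"dz":-14,"hand":0},{"ax":0,"ay":0,"az":0,"dx":-8,"dy":-7.7,"dz":-14,"hand":0},{"ax":0,"ay":0,"az":0,"dx":-12,"dy":-11.5,"dz":-14,"hand":0},{"ax":0,"ay":0,"az":-0.1,"dx":-15,"dy":-14.4,"dz":-14,"hand":0},{"ax":0,"ay":0,"az":-0.2,"dx":-18,"dy":-17.3,"dz":-14,"hand":0},{"ax":0,"ay":0,"az":-0.3,"dx":-20,"dy":-19.2,"dz":-14,"hand":0},{"ax":0,"ay":0,"az":-0.3,"dx":-20,"dy":-19.2,"dz":-14,"hand":0}])

```text
clock: 1.1
eef_pos: [338.7, 365.2, 371.5]
tool_rot: [-3.139, 0.001, 3.109]
force: [-0.3, 0.9, 0.2]
width: 85.6
gripper_force: 0.0
```

```bash
python3 -c "
from cell import read_state as r
s=r();print(s['clock'],s['eef_pos'],s['tool_rot'],s['qpos'])"
```

```text
1.1 [338.7361177  365.17716157 371.46217488] [-3.13939651e+00  1.17544758e-03  3.10944717e+00] [-0.91864774  0.2676746   0.04972556  1.71897583 -0.01186897  1.15627967
  0.67275169]
```

```bash
python3 g.py 336.1 369.9 371.3 3.1158  475 102.5 371.3 3.308 475 102.5 300 3.308
```

```text
d [-14.57 -26.37  -0.  ] a [ 0.     0.    -0.192]
d [-14.57 -26.37   7.13] a [ 0.     0.    -0.192]
```

Request:
send_rows(series=[{"ax":0,"ay":0,"az":-0.05,"dx":-2.4,"dy":-4.3,"dz":0,"hand":0},{"ax":0,"ay":0,"az":-0.1,"dx":-4.8,"dy":-8.7,"dz":0,"hand":0},{"ax":0,"ay":0,"az":-0.15,"dx":-7.2,"dy":-13,"dz":0,"hand":0},{"ax":0,"ay":0,"az":-0.19,"dx":-9.6,"dy":-17.4,"dz":0,"hand":0},{"ax":0,"ay":0,"az":-0.19,"dx":-12,"dy":-21.7,"dz":0,"hand":0},{"ax":0,"ay":0,"az":-0.19,"dx":-13.8,"dy":-25,"dz":2,"hand":0},{"ax":0,"ay":0,"az":-0.19,"dx":-14.6,"dy":-26.4,"dz":4,"hand":0},{"ax":0,"ay":0,"az":-0.19,"dx":-14.6,"dy":-26.4,"dz":6,"hand":0},{"ax":0,"ay":0,"az":-0.19,"dx":-14.6,"dy":-26.4,"dz":7,"hand":0},{"ax":0,"ay":0,"az":-0.19,"dx":-14.6,"dy":-26.4,"dz":7,"hand":0}])

```text
clock: 2.1
eef_pos: [474.1, 103.1, 300.0]
tool_rot: [3.141, -0.003, -2.976]
force: [0.5, -1.3, 0.5]
width: 85.7
gripper_force: 0.0
```

Request:
send_rows(series=[{"ax":0,"ay":0,"az":0,"dx":0,"dy":0,"dz":0,"hand":0},{"ax":0,"ay":0,"az":0,"dx":0,"dy":0,"dz":0,"hand":0},{"ax":0,"ay":0,"az":0,"dx":0,"dy":0,"dz":0,"hand":0}])

```text
clock: 2.4
eef_pos: [475.6, 102.8, 302.2]
tool_rot: [3.141, 0.002, -2.977]
force: [-1.0, -0.1, -0.4]
width: 85.7
gripper_force: 0.0
```

Run:
```python
from cell import *
from h import *
s=read_state();print(s['clock'],s['eef_pos'],s['tool_rot'],s['force'])
o=np.zeros((400,800,3),np.uint8)
for i,(n,r) in enumerate(dict(scene=(230,190,330,290),top=(265,150,365,250)).items()):
    d=get_image(n);np.savez(f"pics/{n}1.npz",**d);x0,y0,x1,y1=r
    o[:,400*i:400*i+400]=cv2.resize(d["pixels"][y0:y1,x0:x1,::-1],(400,400),interpolation=cv2.INTER_CUBIC)
cv2.imwrite("pics/c1.png",o)
```

```text
2.4 [475.61611485 102.76337302 302.15442891] [ 3.14125306e+00  1.74720841e-03 -2.97672885e+00] [-1.00560441 -0.0789378  -0.39187867]
```

View pics/c1.png

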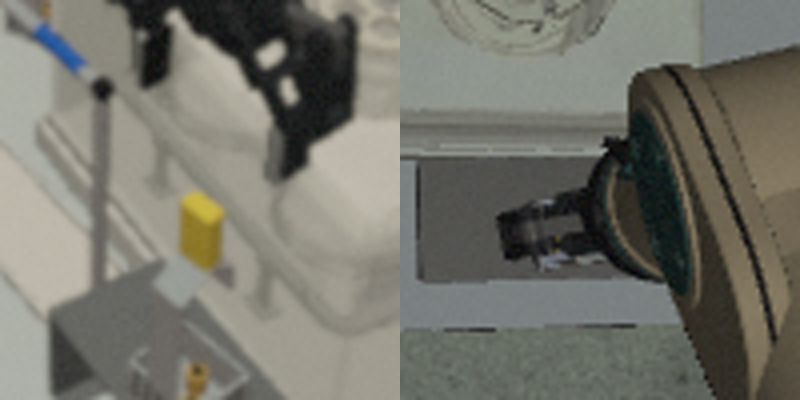

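The open fingers sit either side of the grip: tips at about (150,85) and (280,175) in the left crop, grip below at (202,232). I'll descend and close.

Request:
send_rows(series=[{"ax":0,"ay":0,"az":0,"dx":0,"dy":0,"dz":2,"hand":0},{"ax":0,"ay":0,"az":0,"dx":0,"dy":0,"dz":4,"hand":0},{"ax":0,"ay":0,"az":0,"dx":0,"dy":0,"dz":6,"hand":0},{"ax":0,"ay":0,"az":0,"dx":0,"dy":0,"dz":7.4,"hand":0},{"ax":0,"ay":0,"az":0,"dx":0,"dy":0,"dz":7.4,"hand":0},{"ax":0,"ay":0,"az":0,"dx":0,"dy":0,"dz":7.4,"hand":0.4},{"ax":0,"ay":0,"az":0,"dx":0,"dy":0,"dz":7.4,"hand":0.5},{"ax":0,"ay":0,"az":0,"dx":0,"dy":0,"dz":7.4,"hand":0.6},{"ax":0,"ay":0,"az":0,"dx":0,"dy":0,"dz":7.4,"hand":0.7},{"ax":0,"ay":0,"az":0,"dx":0,"dy":0,"dz":7.4,"hand":0.8}])

```text
clock: 3.5
eef_pos: [475.6, 102.7, 227.8]
tool_rot: [3.141, 0.001, -2.977]
force: [0.1, 1.4, 4.0]
width: 22.9
gripper_force: 59.8
```

Request:
send_rows(series=[{"ax":0,"ay":0,"az":0,"dx":0,"dy":0,"dz":0,"hand":1},{"ax":0,"ay":0,"az":0,"dx":0,"dy":0,"dz":0,"hand":1},{"ax":0,"ay":0,"az":0,"dx":0,"dy":0,"dz":0,"hand":1},{"ax":0,"ay":0,"az":0,"dx":0,"dy":0,"dz":0,"hand":1}])

```text
clock: 3.9
eef_pos: [475.6, 102.7, 227.8]
tool_rot: [3.141, 0.001, -2.977]
force: [-0.8, 1.8, 5.6]
width: 22.9
gripper_force: 60.0
```

```bash
python3 g.py 475.6 102.7 227.5 3.3065  475.6 102.7 287 3.3065 428 102.7 287 3.25 428 300 287 3.192; echo; python3 g.py 428 300 287 3.192 503 302 287 3.192
```

```text
d [ 0.    0.   -5.95] a [0. 0. 0.]
d [ 4.7   0.78 -5.95] a [-0.    -0.     0.057]
d [ 1.46 20.24 -5.95] a [ 0.    -0.     0.115]

d [-7.5  -0.18 -0.  ] a [0. 0. 0.]
```

Request:
send_rows(series=[{"ax":0,"ay":0,"az":0,"dx":0,"dy":0,"dz":-1,"hand":1},{"ax":0,"ay":0,"az":0,"dx":0,"dy":0,"dz":-2,"hand":1},{"ax":0,"ay":0,"az":0,"dx":0,"dy":0,"dz":-3,"hand":1},{"ax":0,"ay":0,"az":0,"dx":0,"dy":0,"dz":-4,"hand":1},{"ax":0,"ay":0,"az":0,"dx":0,"dy":0,"dz":-5,"hand":1},{"ax":0,"ay":0,"az":0,"dx":0,"dy":0,"dz":-6,"hand":1},{"ax":0,"ay":0,"az":0,"dx":0,"dy":0,"dz":-6,"hand":1}])

```text
clock: 4.6
eef_pos: [476.1, 102.4, 288.9]
tool_rot: [3.141, 0.003, -2.977]
force: [-0.1, -0.2, -2.6]
width: 22.9
gripper_force: 59.1
```

Request:
send_rows(series=[{"ax":0,"ay":0,"az":0.02,"dx":2,"dy":0.3,"dz":0,"hand":1},{"ax":0,"ay":0,"az":0.04,"dx":3.7,"dy":0.6,"dz":0,"hand":1},{"ax":0,"ay":0,"az":0.06,"dx":4.7,"dy":0.8,"dz":0,"hand":1},{"ax":0,"ay":0,"az":0.08,"dx":4.3,"dy":3.3,"dz":0,"hand":1},{"ax":0,"ay":0,"az":0.1,"dx":3.8,"dy":6.3,"dz":0,"hand":1},{"ax":0,"ay":0,"az":0.115,"dx":3.2,"dy":9.8,"dz":0,"hand":1},{"ax":0,"ay":0,"az":0.115,"dx":2.6,"dy":13.3,"dz":0,"hand":1},{"ax":0,"ay":0,"az":0.115,"dx":2.1,"dy":16.5,"dz":0,"hand":1},{"ax":0,"ay":0,"az":0.115,"dx":1.7,"dy":19,"dz":0,"hand":1},{"ax":0,"ay":0,"az":0.115,"dx":1.46,"dy":20.2,"dz":0,"hand":1}])

```text
clock: 5.6
eef_pos: [427.3, 302.1, 287.0]
tool_rot: [3.14, -0.0, -3.089]
force: [0.8, -0.9, -1.9]
width: 23.2
gripper_force: 59.3
```

Request:
send_rows(series=[{"ax":0,"ay":0,"az":0,"dx":0,"dy":0,"dz":0,"hand":1},{"ax":0,"ay":0,"az":0,"dx":0,"dy":0,"dz":0,"hand":1},{"ax":0,"ay":0,"az":0,"dx":0,"dy":0,"dz":0,"hand":1}])

```text
clock: 5.9
eef_pos: [428.1, 297.1, 287.3]
tool_rot: [-3.14, -0.0, -3.095]
force: [0.8, 0.3, -2.5]
width: 22.8
gripper_force: 59.4
```

Run:
```python
from cell import *
from h import *
s=read_state();print(s['clock'],s['eef_pos'],s['tool_rot'],s['force'])
o=np.zeros((480,800,3),np.uint8)
for i,(n,r) in enumerate(dict(scene=(180,140,280,260),top=(185,135,285,255)).items()):
    d=get_image(n);np.savez(f"pics/{n}2.npz",**d);x0,y0,x1,y1=r
    o[:,400*i:400*i+400]=cv2.resize(d["pixels"][y0:y1,x0:x1,::-1],(400,480),interpolation=cv2.INTER_CUBIC)
cv2.imwrite("pics/c2.png",o)
```

```text
5.9 [428.12389327 297.1111369  287.27549123] [-3.14035576e+00 -1.78349706e-04 -3.09494888e+00] [ 0.82648584  0.28906919 -2.45971297]
```

View pics/c2.png

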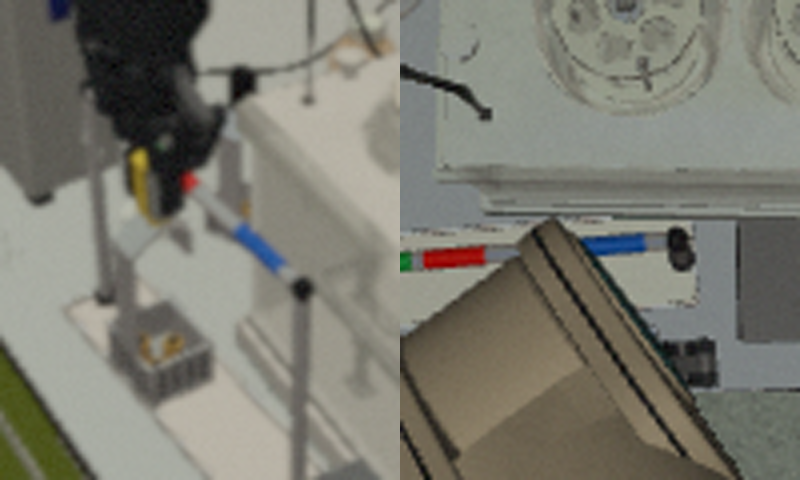

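The basket hangs upright from the gripper, in front of the rail (basket (165,345) and blue sleeve (262,248) in the left crop). The rail's height falls between the lip and the rim, so I'll insert.

Request:
send_rows(series=[{"ax":0,"ay":0,"az":0,"dx":-1,"dy":0,"dz":0,"hand":1},{"ax":0,"ay":0,"az":0,"dx":-2,"dy":0,"dz":0,"hand":1},{"ax":0,"ay":0,"az":0,"dx":-3,"dy":0,"dz":0,"hand":1},{"ax":0,"ay":0,"az":0,"dx":-4,"dy":0,"dz":0,"hand":1},{"ax":0,"ay":0,"az":0,"dx":-5,"dy":0,"dz":0,"hand":1},{"ax":0,"ay":0,"az":0,"dx":-6,"dy":0,"dz":0,"hand":1},{"ax":0,"ay":0,"az":0,"dx":-6.8,"dy":0,"dz":0,"hand":1},{"ax":0,"ay":0,"az":0,"dx":-7.4,"dy":0,"dz":0,"hand":1},{"ax":0,"ay":0,"az":0,"dx":-7.4,"dy":0,"dz":0,"hand":1},{"ax":0,"ay":0,"az":0,"dx":-7.4,"dy":0,"dz":0,"hand":1}])

```text
clock: 7.0
eef_pos: [501.4, 302.8, 287.2]
tool_rot: [-3.141, -0.001, -3.092]
force: [-0.0, -0.1, -1.9]
width: 23.0
gripper_force: 59.4
```

Run:
```python
from cell import *
from h import *
s=read_state();print(s['clock'],s['eef_pos'],s['tool_rot'],s['force'])
d=get_image("scene");np.savez("pics/scene3.npz",**d)
cv2.imwrite("pics/c3.png",cv2.resize(d["pixels"][150:260,190:290,::-1],(540,594),interpolation=cv2.INTER_CUBIC))
```

```text
7.0 [501.3824482  302.75479165 287.16911643] [-3.14147930e+00 -6.82039913e-04 -3.09236426e+00] [-0.03240554 -0.10650137 -1.9260136 ]
```

View pics/c3.png

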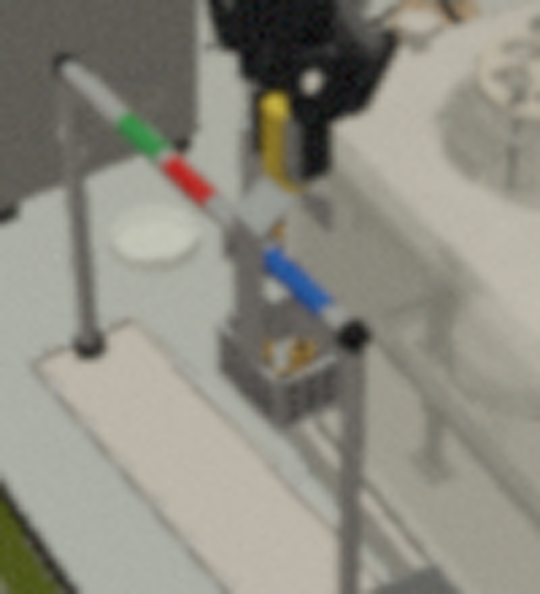

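The stem (245,270) is on the robot side of the rail, and the hook is over the rail by the blue sleeve (300,285). Next I lower it.

Request:
send_rows(series=[{"ax":0,"ay":0,"az":0,"dx":-0.2,"dy":-0.1,"dz":1,"hand":1},{"ax":0,"ay":0,"az":0,"dx":-0.2,"dy":-0.1,"dz":2,"hand":1},{"ax":0,"ay":0,"az":0,"dx":-0.2,"dy":-0.1,"dz":3,"hand":1},{"ax":0,"ay":0,"az":0,"dx":-0.2,"dy":-0.1,"dz":4,"hand":1},{"ax":0,"ay":0,"az":0,"dx":-0.2,"dy":-0.1,"dz":4.5,"hand":1},{"ax":0,"ay":0,"az":0,"dx":-0.2,"dy":-0.1,"dz":4.7,"hand":1},{"ax":0,"ay":0,"az":0,"dx":-0.2,"dy":-0.1,"dz":4.7,"hand":1},{"ax":0,"ay":0,"az":0,"dx":-0.2,"dy":-0.1,"dz":4.7,"hand":1}])

```text
clock: 7.85
eef_pos: [504.0, 302.0, 240.6]
tool_rot: [3.141, 0.001, -3.092]
force: [-0.2, 0.2, -1.9]
width: 23.1
gripper_force: 59.3
```

Request:
send_rows(series=[{"ax":0,"ay":0,"az":0,"dx":0,"dy":0,"dz":0.2,"hand":1},{"ax":0,"ay":0,"az":0,"dx":0,"dy":0,"dz":0.3,"hand":1},{"ax":0,"ay":0,"az":0,"dx":0,"dy":0,"dz":0.3,"hand":1}])

```text
clock: 8.15
eef_pos: [503.6, 301.8, 237.3]
tool_rot: [-3.142, -0.0, -3.092]
force: [-0.5, 0.8, -2.2]
width: 23.0
gripper_force: 59.4
```

Not in contact yet, so I'll go down in small steps.

Request:
send_rows(series=[{"ax":0,"ay":0,"az":0,"dx":0,"dy":0,"dz":0.1,"hand":1},{"ax":0,"ay":0,"az":0,"dx":0,"dy":0,"dz":0.15,"hand":1},{"ax":0,"ay":0,"az":0,"dx":0,"dy":0,"dz":0.15,"hand":1}])

```text
clock: 8.45
eef_pos: [503.9, 301.9, 235.9]
tool_rot: [3.141, 0.0, -3.092]
force: [0.9, -0.0, -2.1]
width: 23.1
gripper_force: 59.5
```

Request:
send_rows(series=[{"ax":0,"ay":0,"az":0,"dx":0,"dy":0,"dz":0.1,"hand":1},{"ax":0,"ay":0,"az":0,"dx":0,"dy":0,"dz":0.1,"hand":1},{"ax":0,"ay":0,"az":0,"dx":0,"dy":0,"dz":0.1,"hand":1}])

```text
clock: 8.75
eef_pos: [504.5, 302.1, 235.3]
tool_rot: [3.141, 0.002, -3.093]
force: [2.2, 0.0, 2.7]
width: 23.0
gripper_force: 59.9
```

Contact at TCP z≈235.3, as predicted (234.8), so the basket is hooked at the blue sleeve. Now I slide it left along the rail.

Request:
send_rows(series=[{"ax":0,"ay":0,"az":0,"dx":-0.05,"dy":0.4,"dz":0,"hand":1},{"ax":0,"ay":0,"az":0,"dx":-0.05,"dy":0.9,"dz":0,"hand":1},{"ax":0,"ay":0,"az":0,"dx":-0.05,"dy":1.5,"dz":0,"hand":1},{"ax":0,"ay":0,"az":0,"dx":-0.05,"dy":2.1,"dz":0,"hand":1},{"ax":0,"ay":0,"az":0,"dx":-0.05,"dy":2.7,"dz":0,"hand":1},{"ax":0,"ay":0,"az":0,"dx":-0.05,"dy":3.3,"dz":0,"hand":1},{"ax":0,"ay":0,"az":0,"dx":-0.05,"dy":3.9,"dz":0,"hand":1},{"ax":0,"ay":0,"az":0,"dx":-0.05,"dy":4.4,"dz":0,"hand":1},{"ax":0,"ay":0,"az":0,"dx":-0.05,"dy":4.8,"dz":0,"hand":1},{"ax":0,"ay":0,"az":0,"dx":-0.05,"dy":4.8,"dz":0,"hand":1}])

```text
clock: 9.75
eef_pos: [502.4, 351.0, 235.1]
tool_rot: [3.141, 0.001, -3.092]
force: [3.8, -1.0, 2.6]
width: 23.2
gripper_force: 60.0
```

Request:
send_rows(series=[{"ax":0,"ay":0,"az":0,"dx":-0.05,"dy":0.4,"dz":0,"hand":1},{"ax":0,"ay":0,"az":0,"dx":-0.05,"dy":0.9,"dz":0,"hand":1},{"ax":0,"ay":0,"az":0,"dx":-0.05,"dy":1.5,"dz":0,"hand":1},{"ax":0,"ay":0,"az":0,"dx":-0.05,"dy":2.1,"dz":0,"hand":1},{"ax":0,"ay":0,"az":0,"dx":-0.05,"dy":2.7,"dz":0,"hand":1},{"ax":0,"ay":0,"az":0,"dx":-0.05,"dy":3.3,"dz":0,"hand":1},{"ax":0,"ay":0,"az":0,"dx":-0.05,"dy":3.9,"dz":0,"hand":1},{"ax":0,"ay":0,"az":0,"dx":-0.05,"dy":4.4,"dz":0,"hand":1},{"ax":0,"ay":0,"az":0,"dx":-0.05,"dy":4.7,"dz":0,"hand":1},{"ax":0,"ay":0,"az":0,"dx":-0.05,"dy":4.7,"dz":0,"hand":1}])

```text
clock: 10.75
eef_pos: [500.4, 397.1, 235.0]
tool_rot: [3.141, 0.001, -3.092]
force: [4.3, -2.0, 3.1]
width: 23.2
gripper_force: 60.0
```

Request:
send_rows(series=[{"ax":0,"ay":0,"az":0,"dx":0,"dy":0,"dz":0,"hand":1},{"ax":0,"ay":0,"az":0,"dx":0,"dy":0,"dz":0,"hand":1}])

```text
clock: 10.95
eef_pos: [500.4, 397.1, 234.9]
tool_rot: [3.141, 0.001, -3.093]
force: [4.9, -0.9, 2.1]
width: 23.1
gripper_force: 59.9
```

Run:
```python
from cell import *
from h import *
s=read_state();print(s['clock'],s['eef_pos'],s['tool_rot'],s['force'])
d=get_image("scene");np.savez("pics/scene4.npz",**d)
m=mask(d,"yellow",(190,140,260,220));print(cen(m),m.sum())
cv2.imwrite("pics/c4.png",cv2.resize(d["pixels"][140:240,190:280,::-1],(540,600),interpolation=cv2.INTER_CUBIC))
P0=P(d)
for n,X in dict(red_m=(500.4,379,215),red_p=(498.4,417,215),grip=(s['eef_pos'][0],s['eef_pos'][1],247)).items():
    p=P0@np.r_[X,1];print(n,p[:2]/p[2],((p[:2]/p[2])-[190,140])*6)
```

```text
10.95 [500.41045176 397.09079531 234.9451337 ] [ 3.14092518e+00  8.17746554e-04 -3.09254978e+00] [ 4.91052298 -0.86926576  2.13564123]
[222.14285714 172.30952381] 42
red_m [228.65583326 187.69400797] [231.93499953 286.16404784]
red_p [221.4061493  181.00073868] [188.4368958  246.00443206]
grip [225.06234751 174.92023564] [210.37408503 209.52141382]
```

View pics/c4.png

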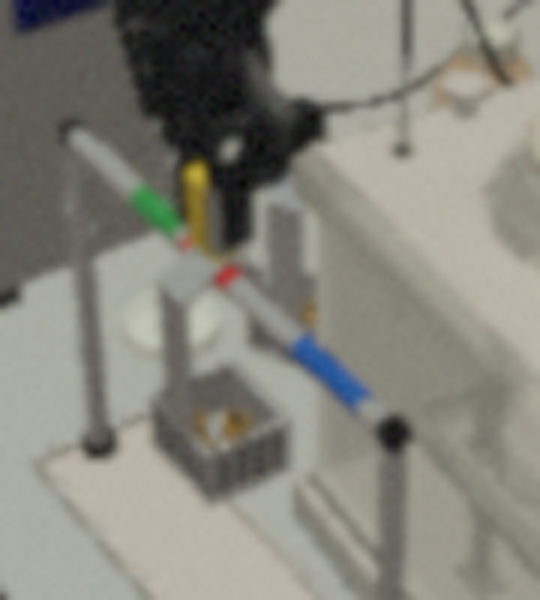

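Red shows on both sides of the hook, left (180,242) and right (228,277). TCP y is 397.1 against a red centre of about 398, so I'll trim it slightly, relax and release.

Request:
send_rows(series=[{"ax":0,"ay":0,"az":0,"dx":-0.1,"dy":0.1,"dz":0,"hand":1},{"ax":0,"ay":0,"az":0,"dx":-0.1,"dy":0.1,"dz":0,"hand":1},{"ax":0,"ay":0,"az":0,"dx":-0.1,"dy":0.1,"dz":0,"hand":1}])

```text
clock: 11.3
eef_pos: [500.7, 397.5, 234.8]
tool_rot: [-3.141, -0.001, -3.093]
force: [2.3, -3.0, 5.6]
width: 23.2
gripper_force: 60.2
```

Request:
send_rows(series=[{"ax":0,"ay":0,"az":0,"dx":0,"dy":0,"dz":0,"hand":0.7},{"ax":0,"ay":0,"az":0,"dx":0,"dy":0,"dz":0,"hand":0.65},{"ax":0,"ay":0,"az":0,"dx":0,"dy":0,"dz":0,"hand":0.6},{"ax":0,"ay":0,"az":0,"dx":0,"dy":0,"dz":0,"hand":0.5},{"ax":0,"ay":0,"az":0,"dx":0,"dy":0,"dz":0,"hand":0.4},{"ax":0,"ay":0,"az":0,"dx":0,"dy":0,"dz":0,"hand":0.3},{"ax":0,"ay":0,"az":0,"dx":0,"dy":0,"dz":0,"hand":0.3},{"ax":0,"ay":0,"az":0,"dx":0,"dy":0,"dz":0,"hand":0.3},{"ax":0,"ay":0,"az":0,"dx":0,"dy":0,"dz":0,"hand":0.3}])

```text
clock: 12.2
eef_pos: [501.0, 397.8, 234.8]
tool_rot: [3.142, -0.0, -3.092]
force: [-0.4, 0.1, -0.4]
width: 59.9
gripper_force: 0.0
```

Run:
```python
from cell import *
from h import *
s=read_state();print(s['clock'],s['eef_pos'],s['force'],s['width'])
d=get_image("scene");np.savez("pics/scene5.npz",**d)
m=mask(d,"yellow",(190,140,260,220));print(cen(m),m.sum())
cv2.imwrite("pics/c5.png",cv2.resize(d["pixels"][140:240,190:280,::-1],(540,600),interpolation=cv2.INTER_CUBIC))
```

```text
12.2 [500.9877256  397.8294432  234.82343046] [-0.39579255  0.07549871 -0.41257685] 59.90036975466976
[224.32142857 173.63095238] 84
```

View pics/c5.png

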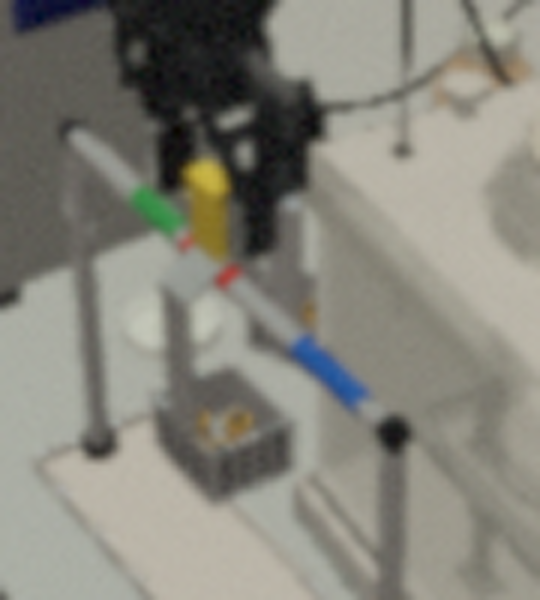

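The basket hangs freely, with the grip at (208,210) between open fingers and the hook straddled by red at (185,243) and (228,277). I'll back straight up.

Request:
send_rows(series=[{"ax":0,"ay":0,"az":0,"dx":0,"dy":0,"dz":-1,"hand":0.3},{"ax":0,"ay":0,"az":0,"dx":0,"dy":0,"dz":-2,"hand":0.3},{"ax":0,"ay":0,"az":0,"dx":0,"dy":0,"dz":-3.5,"hand":0.3},{"ax":0,"ay":0,"az":0,"dx":0,"dy":0,"dz":-5.5,"hand":0.3},{"ax":0,"ay":0,"az":0,"dx":0,"dy":0,"dz":-8,"hand":0.3},{"ax":0,"ay":0,"az":0,"dx":0,"dy":0,"dz":-11,"hand":0.3},{"ax":0,"ay":0,"az":0,"dx":3,"dy":0,"dz":-13,"hand":0.3},{"ax":0,"ay":0,"az":0,"dx":7,"dy":0,"dz":-13,"hand":0.3},{"ax":0,"ay":0,"az":0,"dx":10,"dy":0,"dz":-13,"hand":0.3},{"ax":0,"ay":0,"az":0,"dx":10,"dy":0,"dz":-13,"hand":0.3}])

```text
clock: 13.25
eef_pos: [396.9, 394.1, 366.7]
tool_rot: [3.139, -0.001, -3.087]
force: [0.1, 0.4, -0.3]
width: 59.9
gripper_force: 0.0
```

Request:
send_rows(series=[{"ax":0,"ay":0,"az":0,"dx":0,"dy":0,"dz":0,"hand":0.3},{"ax":0,"ay":0,"az":0,"dx":0,"dy":0,"dz":0,"hand":0.3},{"ax":0,"ay":0,"az":0,"dx":0,"dy":0,"dz":0,"hand":0.3},{"ax":0,"ay":0,"az":0,"dx":0,"dy":0,"dz":0,"hand":0.3},{"ax":0,"ay":0,"az":0,"dx":0,"dy":0,"dz":0,"hand":0.3}])

```text
clock: 13.75
eef_pos: [401.6, 392.8, 364.5]
tool_rot: [-3.141, -0.0, -3.093]
force: [0.1, 0.1, -0.5]
width: 59.8
gripper_force: 0.0
```

Run:
```python
from cell import *
from h import *
np.set_printoptions(precision=1,suppress=True)
s=read_state();print(s['clock'],s['eef_pos'],s['force'],s['width'])
d=get_image("scene");np.savez("pics/scene6.npz",**d)
m=mask(d,"yellow",(190,140,260,220));print(cen(m),m.sum(),plane(d,cen(m),247))
cv2.imwrite("pics/c6.png",cv2.resize(d["pixels"][140:240,190:280,::-1],(540,600),interpolation=cv2.INTER_CUBIC))
```

```text
13.75 [401.6 392.8 364.5] [ 0.1  0.1 -0.5] 59.7850971397899
[224.6 174.4] 78 [500.7 400.1 247. ]
```

View pics/c6.png

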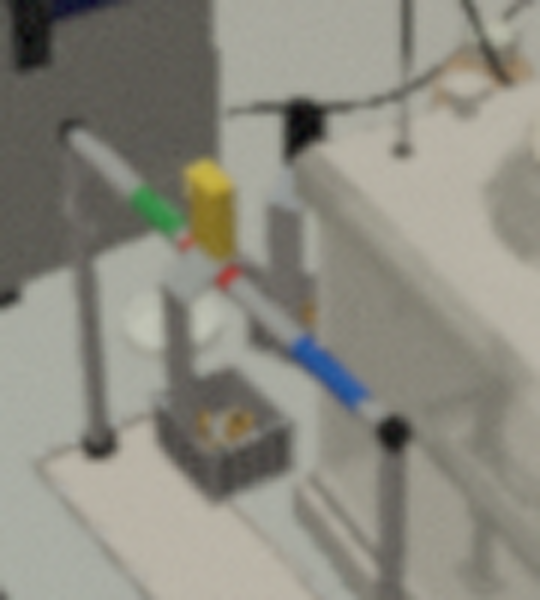

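The basket hangs still and upright, its grip at (210,210) above the red band, and the arm is clear.

```bash
python3 -c "
from cell import finish_job
print(finish_job())"
```

```text
the job is handed in; nothing more can be done
None
```

The basket was hooked on at the blue sleeve, slid along the rail to within about 1 mm of the red band's measured middle, and released to hang freely; I handed the job in at about 14 s, with no verdict shown.

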